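Pop a push-catch cupboard door and swing it wide

TASK

Open the small cupboard with the dark wooden door: it has no handle, only a push-to-open catch, so press the door gently in near its free edge until the catch lets go, take your finger away so that the spring sets the door ajar, then swing it wide open, to about a right angle, with a fingertip behind its free edge. Before it swings, push the loose block of wood that lies in its way aside along the bench, so that the door does not touch it. Use only the tips or backs of the fingers, take nothing between them and lift nothing; leave the pale cupboard shut and the glue bottle, the tape measure and the pliers where they are.

Things in the scene. Friction and masses are not known exactly. Their poses are not given: they have to be found in the camera images.
- dark_cupboard: Handleless plywood cupboard with a dark door, fixed: 200 mm wide (y) and high. Origin: on the bench, mid width; +x points into it, +y to the left seen from the front. Carcass from x = -50 to 65 mm, shut door from x = -72 (outer face) to -56 mm, y = -99 to 99 mm, z = 6 to 200 mm. Hinge at the left edge (y = 100 mm), free edge right. A tape roll and pliers lie inside.
- pale_cupboard: The same cupboard with a pale wooden door, same sizes and axes, fixed beside the dark one, left or right of it. To be left shut.
- dark_door (a joint): Angle of the dark door, rad: 0 shut and latched; the catch lets go at about -0.014; stop at -0.03 pressed in; 0.27 to 0.35 ajar after the catch has sprung; 1.57 at a right angle; stop at 1.9. Light friction (about 0.4 N at the free edge): it stays where it is left.
- pale_door (a joint): Angle of the pale door, rad, same meaning.
- dark_press (a point): Point on the outer face of the dark door, 24 mm from the free edge and 30 mm below the top. Axes are the door's: x from outer to inner face, y towards the hinge, z up. Pressed in along x by about 3 mm (some 7 N; stop at 5 mm) the catch inside lets go; when the finger draws back, a spring plunger drives the free edge 50 to 65 mm out and stops. It does not latch again.
- dark_edge (a point): Top corner of the dark door at its free edge, mid thickness (faces 8 mm to either side), 200 mm above the bench; moves with the door. Axes as dark_press. Ajar, the gap behind it is open from above. The upper 90 mm of the inner face is bare; lower, at half height, a 22 mm striker stands off it 38 mm from the free edge, and the plunger juts from the cupboard.
- dark_hinge (a point): Top of the dark door's hinge line, at the inner face and left edge of the door, 199 mm from the free edge; axes as dark_edge. Seen from above the door opens clockwise about this vertical line, towards the robot.
- block: Planed timber offcut lying flat in front of the dark door, 60 x 100 x 28 mm (its x, y, z), 0.06 to 0.11 kg, origin at the centre of its underside. The door's lower edge is 6 mm above the bench and its outer corner sweeps a circle of 200 mm about the hinge line, so the block stands in its swing.
- glue: Green glue bottle with red nozzle, 60 mm across, 189 mm high, standing; origin at the centre of its base.
- tape_measure: Yellow and black pocket tape measure, 66 x 84 x 44 mm, origin at the centre of its underside.
- pliers: Red-handled combination pliers lying on the bench, 49 x 162 x 13 mm, origin at the centre of the underside.

How it is judged:
By the outcome, as a careful person would: the job done as asked, in the order asked, and still so for the second after the job is handed in, with the robot touching nothing.
It also fails if it takes over 67 s, if anything falls off the work surface, if the arm or the gripper's body presses on something with over 40 N, if the wrist force passes 120 N, or if a joint passes its speed limit or range.

ROBOT

A 6-joint arm with a two-finger parallel gripper is mounted at the origin on a cart in front of the work surface, level with it; the furniture and walls round the work are solid. World frame = base frame: x ahead of the robot, y to its left, z up, the work surface at z = 0. Lengths are in mm, angles in rad, forces in N, time in s.
With the tool pointing down it reaches from about 275 to 1000 mm from the base axis. Payload 8.4 kg.
Tool frame: the origin (TCP) lies on the mounting face of the last link; the fingertips stand 173 mm ahead of it and the grasp point (between the pads) lies 155 mm ahead of it; z points along the fingers, y is the line along which they close (so a half turn about z gives the same grasp; the last joint's range is limited). The gripper opens to 85 mm and grips with 20 to 120 N. Pads are 22 mm wide; open, the fingers measure 114 mm over their backs; the gripper's body (76 mm by 85 mm) begins 54 mm behind the grasp point. The pads swing forward as they close: fully open they stand 13 mm farther back than shut.
Start: joints at [-1.192, 0.353, 1.633, -0, 1.155, -0.002], TCP at [232.289, -580.234, 404.681] pointing down, gripper open.
Joint ranges: [-2.63, 2.63], [-0.92, 2.1], [0.06, 2.66], [-1.3, 4.44], [0, 2.69], [-3.02, 3.02]. Speed limits (rad/s): [2.22, 2.22, 2.79, 3.14, 3.14, 3.14].

INTERFACE

Orientations are given as [roll, pitch, yaw] about the fixed x, y, z axes, in that order (R = Rz(yaw) Ry(pitch) Rx(roll)).
In Python, from rig import r gives the robot as it stands.
- The arm moves only by the tool apply_moves, never from a script. Its argument "deltas" is a list of rows, each an object with "claw": the gripper command: -1 is fully open, 1 is shut, values between are in proportion; "delta_pos": the shift along the tool's x, y, z in cm, a list of three; "yaw": the turn about the tool's z in rad. In form: [{"claw": claw, "delta_pos": [tx, ty, tz], "yaw": yaw}, ...]. A call has 1 to 8 rows; each row shifts and turns the commanded pose from where the row before left it, along the tool's axes as they then stand; what a row does not reach is not made up. A row lasts 1/8 s, in which the tool goes at most 62.5 mm and 10.7 degrees, less where a joint would pass 70% of its speed; a pose out of reach is approached as far as the arm can. A call with a gripper value outside its range is refused whole. The fingers move at their own pace and stop on an object; "grip_force" is the grip in N (left out, the last holds). Time passes only in rows, so rows that do not move let the fingers close. It gives the time, the measured TCP pose, the force, the opening and the grip force at its end, in the units of the state.
- r.sense(): the state, without advancing time (a new reading comes with each control period).
- r.grab_frame(name): name is "scene" or "top"; returns a dict with "img" (400x640x3 uint8, blue, green, red), "z_map" (400x640 float32, mm along the optical axis (not along the pixel's ray), 0 where there is no reading), "fx", "fy", "cx", "cy" (pixels), "eye" and "rotation" of the camera in the world. Camera axes: x right, y up, looking along -z (the intrinsics and any distortion apply to the point x, -y, -z); pixel columns grow to the right and rows downward; lengths in mm; the calibration is good to about 2 mm. A picture is of the moment at which its call begins.
- r.sign_off(): hands the job in; it is judged then, once.
The state is a dict: "clock": time; "qpos": joint angles; "qvel": joint speeds; "joint_efforts": joint torques, N m; "eef_pos": TCP position; "tcp_rot": TCP orientation; "contact_force": force on the tool from outside, world axes, zero at the start; "wrist_torque": the same for the moment, N m; "opening": opening from 0.0 (shut) to 1.0 (fully open); "grasp_force": force on a finger pad.
Only numpy, scipy, OpenCV 4.12 (cv2) and the standard library are available. Lean on these libraries where they do the work, as an engineer would, in place of code of your own. Each camera call takes 0.05 s, during which the arm holds its last target. There are 200 camera calls.

## Working session

There is one attempt and no reset: what is moved stays moved. The work goes in short steps, Python scripts to look and compute and a tool call to move; the robot and the scene stay as the last step left them, time stands still between calls to the robot, and variables do not carry over. Pictures are saved under pics/ and viewed, at most 10 in all, crops included, and the job is handed in when it is done.

Besides the shell and the picture viewer there is one more tool, called after "Request:" by a JSON object that holds its "fn" and its "kwargs", one argument or row to a line. apply_moves: Moves the arm, as the interface text tells. Its arguments: {"type":"object","properties":{"deltas":{"type":"array"},"grip_force":{"type":"number"}},"required":["deltas"]}

```bash
mkdir -p pics; ls
cat > h.py <<'E'
import numpy as np, cv2
from rig import r
def pts(f):
    z=f["z_map"].astype(float); v,u=np.mgrid[0:z.shape[0],0:z.shape[1]]
    c=np.stack([(u-f["cx"])/f["fx"]*z, -(v-f["cy"])/f["fy"]*z, -z],-1)
    P=c@np.array(f["rotation"]).T+np.array(f["eye"]); P[z==0]=np.nan
    return P
E
python3 - <<'E'
from h import *
print(r.sense())
for n in("scene","top"):
    f=r.grab_frame(n); cv2.imwrite(f"pics/{n}0.png",f["img"]); print(n,{k:v for k,v in f.items() if k not in("img","z_map")})
    np.save(f"{n}P.npy",pts(f))
E
```

```text
pics
{'clock': 0.0, 'qpos': array([-1.19237221e+00,  3.53689298e-01,  1.63413262e+00,  1.25502126e-05,
        1.15522128e+00, -2.37309873e-03]), 'qvel': array([-6.72694442e-04,  1.20574228e-03, -6.33444826e-05,  3.52773604e-04,
       -1.33060012e-03, -8.40237122e-04]), 'joint_efforts': array([-1.21066856e-03, -6.05253768e+01, -3.42058682e+01, -2.17598681e-04,
        9.23525076e-03,  2.23510494e-05]), 'eef_pos': array([ 232.2190207 , -580.00629863,  403.93646063]), 'tcp_rot': array([-3.14014214e+00, -1.49168789e-05,  3.80792125e-01]), 'contact_force': array([-0.09037567,  0.6108582 , -0.08375657]), 'wrist_torque': array([ 0.03264684, -0.06209431,  0.02803376]), 'grasp_force': 0.0, 'opening': 1.0019379751270447}
scene {'fx': 487.0575623053176, 'fy': 487.0575623053176, 'cx': 322.61372278551096, 'cy': 201.06360326079133, 'eye': array([-603.39208948,  628.68115866,  825.77220722]), 'rotation': array([ 1.08637939,  0.01944532, -2.0870602 ])}Traceback (most recent call last):
  File "<stdin>", line 5, in <module>
  File "h.py", line 6, in pts
    P=c@np.array(f["rotation"]).T+np.array(f["eye"]); P[z==0]=np.nan
      ~~~~~~~~~~~~~~~~~~~~~~~~~~~^~~~~~~~~~~~~~~~~~~
ValueError: operands could not be broadcast together with shapes (400,640) (3,)
```

```bash
sed -i 's/np.array(f\["rotation"\])/Rotation.from_euler("xyz",f["rotation"]).as_matrix()/; 1a from scipy.spatial.transform import Rotation' h.py
python3 - <<'E'
from h import *
for n in("scene","top"):
    f=r.grab_frame(n); cv2.imwrite(f"pics/{n}0.png",f["img"]); print(n,{k:v for k,v in f.items() if k not in("img","z_map")})
    P=pts(f); np.save(f"{n}P.npy",P); print(np.nanpercentile(P[...,2],[5,25,50,75,95]))
E
```

```text
scene {'fx': 487.0575623053176, 'fy': 487.0575623053176, 'cx': 322.61372278551096, 'cy': 201.06360326079133, 'eye': array([-603.39208948,  628.68115866,  825.77220722]), 'rotation': array([ 1.08637939,  0.01944532, -2.0870602 ])}
[-750.6049568   -84.49677516   20.68183528  204.05803835  557.62281756]
top {'fx': 423.185102671953, 'fy': 423.185102671953, 'cx': 313.29727770452195, 'cy': 195.22169638827523, 'eye': array([-214.11330628, -238.84218363, 1455.70487373]), 'rotation': array([ 0.54906196,  0.00866202, -1.31887641])}
[-759.69012698 -748.82373517 -301.91709801   22.40831806  815.55124303]
```

View pics/scene0.png

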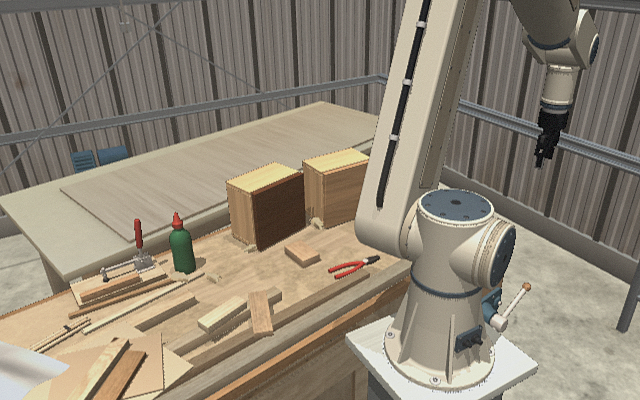

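View pics/top0.png

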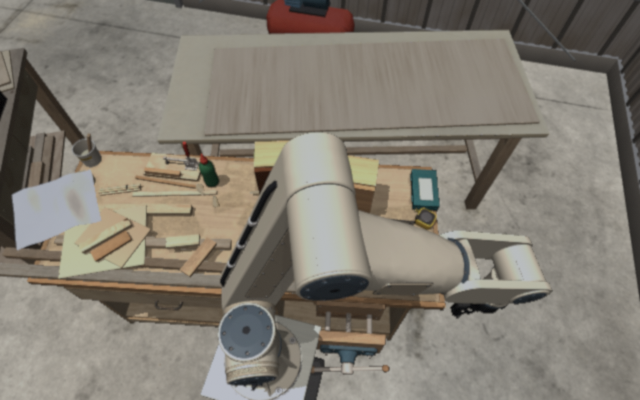

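```bash
python3 - <<'E'
from h import *
P=np.load("sceneP.npy"); T=np.load("topP.npy"); im=cv2.imread("pics/scene0.png"); hsv=cv2.cvtColor(im,cv2.COLOR_BGR2HSV)
H,S,V=cv2.split(hsv)
def rep(n,m,box,Q=P):
    b=np.zeros(m.shape,bool); b[box[1]:box[3],box[0]:box[2]]=1; m=(m&b&np.isfinite(Q[...,2])).astype(np.uint8)
    k,l,st,_=cv2.connectedComponentsWithStats(m); 
    if k<2: print(n,"none");return
    m=l==1+np.argmax(st[1:,4]); q=Q[m]
    rect=cv2.minAreaRect(q[:,:2].astype(np.float32)); print(n,m.sum(),"z",np.percentile(q[:,2],[2,50,98]).round(1),"rect",np.round(rect[0],1),np.round(rect[1],1),round(rect[2],2)); 
    return m,q
z=P[...,2]
a=rep("tops",(z>190)&(z<208),(215,140,310,210)); print(cv2.boxPoints(cv2.minAreaRect(a[1][:,:2].astype(np.float32))).round(1))
a=rep("paletop",(z>190)&(z<208),(300,140,372,190)); print(cv2.boxPoints(cv2.minAreaRect(a[1][:,:2].astype(np.float32))).round(1))
a=rep("block top",(z>22)&(z<34),(280,235,325,270)); print(cv2.boxPoints(cv2.minAreaRect(a[1][:,:2].astype(np.float32))).round(1))
# dark door plane
q=P[195:235,270:300].reshape(-1,3); q=q[(q[:,2]>20)&(q[:,2]<180)]; c=q.mean(0); n=np.linalg.svd(q-c)[2][2]; print("door",c,n,np.abs((q-c)@n).max())
rep("pliers",(z>3)&(z<25),(325,250,385,285)); rep("plred",((H<8)|(H>172))&(S>150),(325,250,385,285))
rep("glue",(H>40)&(H<90)&(S>80),(160,200,200,280))
hb=T[...,2]; rep("tapeM",(hb>8)&(hb<60),(410,200,440,232),T); rep("caseTop",(hb>8),(405,160,445,212),T)
print("bench",np.nanmedian(z[262:275,240:290]))
for n,u,v in[("thing1",252,247),("thing2",317,224),("th3",222,275)]: print(n,P[v-4:v+5:2,u-6:u+7:3].round(0).tolist())
E
python3 -c "
import cv2
im=cv2.imread('pics/scene0.png');cv2.imwrite('pics/c1.png',cv2.resize(im[135:300,200:400],None,fx=4,fy=3.6,interpolation=cv2.INTER_CUBIC)[:594])"
```

```text
tops 1420 z [191.2 198.9 202.1] rect [667.4 124.1] [149.3 204.5] 17.0
[[566.1 200.1]
 [625.9   4.5]
 [768.6  48.1]
 [708.9 243.7]]
paletop 1134 z [190.8 198.7 201.8] rect [ 661.5 -134.1] [146.4 204.1] 3.8
[[ 581.7  -37.1]
 [ 595.2 -240.8]
 [ 741.3 -231.1]
 [ 727.8  -27.5]]
block top 418 z [23.1 27.1 30.8] rect [486.2 101.1] [104.9  61.6] 6.79
[[430.5 125.5]
 [437.8  64.3]
 [542.   76.7]
 [534.7 137.9]]
door [607.5332687   95.00318353  91.87609335] [ 0.95400317  0.29979049 -0.00190108] 7.159988178369299
pliers 364 z [ 3.3  9.5 13.9] rect [370.   -7.9] [ 57.  162.7] 9.41
plred 208 z [ 3.5  9.6 13.8] rect [364.9  18.8] [ 52.4 109.3] 11.72
glue 324 z [ 35.6 116.1 137. ] rect [595.1 420.9] [55.4 36.6] 76.74
tapeM 588 z [10.2 34.8 43.9] rect [ 654.8 -449.2] [120.6 103. ] 9.34
caseTop 1112 z [13.9 38.7 46.1] rect [ 755.8 -431.2] [199.8 108.8] 9.91
bench -1.0036792785886064
thing1 [[[633.0, 219.0, 11.0], [623.0, 212.0, 15.0], [606.0, 209.0, 22.0], [597.0, 202.0, 25.0], [579.0, 199.0, 34.0]], [[633.0, 219.0, 4.0], [608.0, 218.0, 17.0], [599.0, 212.0, 20.0], [601.0, 201.0, 16.0], [577.0, 200.0
[... 760 characters left out ...]
.0, 23.0], [617.0, -47.0, -2.0]], [[622.0, -4.0, 1.0], [617.0, -13.0, 1.0], [605.0, -18.0, 6.0], [600.0, -26.0, 6.0], [612.0, -44.0, -6.0]]]
th3 [[[557.0, 342.0, -2.0], [554.0, 335.0, -3.0], [548.0, 328.0, -1.0], [546.0, 319.0, -4.0], [532.0, 315.0, 3.0]], [[547.0, 346.0, -1.0], [540.0, 339.0, 1.0], [543.0, 330.0, -5.0], [528.0, 325.0, 3.0], [530.0, 316.0, -2.0]], [[502.0, 358.0, 24.0], [506.0, 349.0, 19.0], [532.0, 333.0, -3.0], [525.0, 327.0, -2.0], [520.0, 319.0, -2.0]], [[500.0, 359.0, 20.0], [504.0, 350.0, 14.0], [520.0, 337.0, -1.0], [516.0, 330.0, -2.0], [510.0, 323.0, -1.0]], [[508.0, 358.0, 7.0], [516.0, 348.0, -2.0], [512.0, 340.0, -2.0], [506.0, 333.0, -1.0], [500.0, 327.0, 0.0]]]
```

View pics/c1.png

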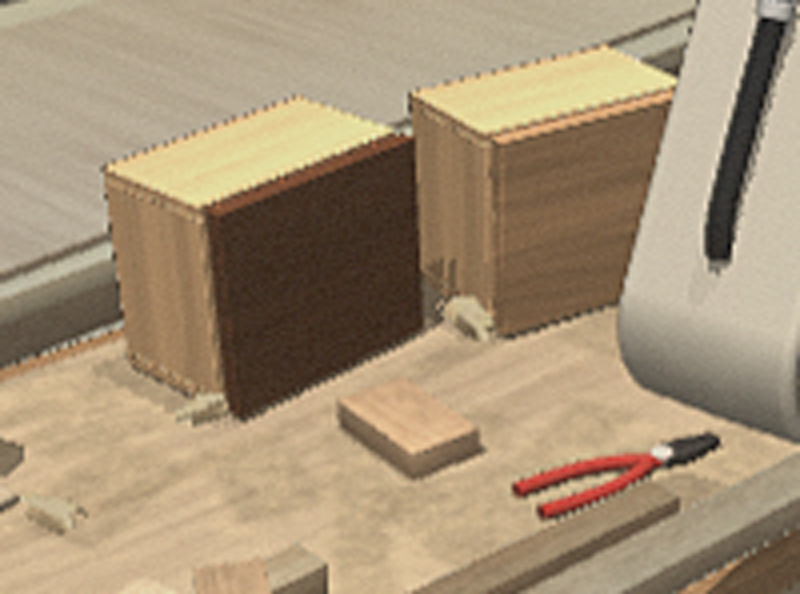

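Request:
{"fn": "apply_moves", "kwargs": {
  "deltas": [
    {"claw": 0,"delta_pos": [0,0,0],"yaw": 0.13},
    {"claw": 0,"delta_pos": [0,0,0],"yaw": 0.13},
    {"claw": 0,"delta_pos": [2.1,-4.4,0],"yaw": 0},
    {"claw": 0,"delta_pos": [2.1,-4.4,0],"yaw": 0},
    {"claw": 0,"delta_pos": [2.1,-4.4,0],"yaw": 0},
    {"claw": 0,"delta_pos": [2.1,-4.4,0],"yaw": 0},
    {"claw": 0,"delta_pos": [2.1,-4.4,0],"yaw": 0},
    {"claw": 0,"delta_pos": [2.1,-4.4,0],"yaw": 0}
  ],
  "grip_force": 20
}}

```text
clock: 1.15
eef_pos: [325.7, -301.5, 404.6]
tcp_rot: [-3.142, -0.0, 0.12]
contact_force: [0.1, -0.1, 1.2]
opening: 0.499
grasp_force: 0.0
```

Request:
{"fn": "apply_moves", "kwargs": {
  "deltas": [
    {"claw": 0,"delta_pos": [2.1,-4.4,0],"yaw": 0},
    {"claw": 0,"delta_pos": [2.1,-4.4,0],"yaw": 0},
    {"claw": 0,"delta_pos": [2.1,-4.4,0],"yaw": 0},
    {"claw": 0,"delta_pos": [2.1,-4.4,0],"yaw": 0},
    {"claw": 0,"delta_pos": [2.1,-4.4,0],"yaw": 0},
    {"claw": 0,"delta_pos": [2.1,-4.4,0],"yaw": 0},
    {"claw": 0,"delta_pos": [2.1,-4.4,0],"yaw": 0},
    {"claw": 0,"delta_pos": [2.1,-4.4,0],"yaw": 0}
  ]
}}

```text
clock: 2.15
eef_pos: [450.1, 68.4, 404.7]
tcp_rot: [3.141, -0.0, 0.121]
contact_force: [0.8, -0.5, 0.3]
opening: 0.496
grasp_force: 0.0
```

Request:
{"fn": "apply_moves", "kwargs": {
  "deltas": [
    {"claw": 0,"delta_pos": [2.4,-4.8,0],"yaw": 0},
    {"claw": 0,"delta_pos": [2.4,-4.8,0],"yaw": 0},
    {"claw": 0,"delta_pos": [0,0,5],"yaw": 0},
    {"claw": 0,"delta_pos": [0,0,5],"yaw": 0},
    {"claw": 0,"delta_pos": [0,0,5],"yaw": 0},
    {"claw": 0,"delta_pos": [0,0,4],"yaw": 0},
    {"claw": 0,"delta_pos": [0,0,2],"yaw": 0},
    {"claw": 0,"delta_pos": [0,0,0],"yaw": 0}
  ]
}}

```text
clock: 3.15
eef_pos: [485.3, 167.6, 193.2]
tcp_rot: [3.141, 0.003, 0.121]
contact_force: [-0.0, -0.3, 0.2]
opening: 0.5
grasp_force: 0.0
```

Run:
```python
from h import *
f=r.grab_frame("scene"); im=f["img"]; P=pts(f); cv2.imwrite("pics/s1.png",cv2.resize(im[120:310,190:400],None,fx=3.1,fy=3.1,interpolation=cv2.INTER_CUBIC))
V=im.max(-1); m=(V<60)&(P[...,1]>140)&(P[...,1]<200)&(P[...,0]>430)&(P[...,0]<540)&(P[...,2]>0)&(P[...,2]<150)
q=P[m]; print(len(q),np.percentile(q,[1,3,50,99],axis=0).round(1))
for z in range(0,120,10):
    s=q[(q[:,2]>=z)&(q[:,2]<z+10)]
    if len(s): print(z,len(s),s.min(0).round(0),s.max(0).round(0))
```

```text
423 [[453.5 140.8  28.2]
 [461.8 142.8  33.2]
 [472.8 176.6 101.8]
 [496.3 199.7 148.6]]
20 10 [476. 144.  23.] [494. 197.  30.]
30 9 [474. 143.  30.] [496. 197.  38.]
40 21 [470. 143.  41.] [493. 199.  50.]
50 18 [472. 144.  51.] [498. 200.  60.]
60 18 [466. 141.  61.] [495. 200.  70.]
70 33 [464. 141.  71.] [497. 200.  79.]
80 37 [463. 141.  80.] [497. 200.  90.]
90 53 [461. 141.  90.] [497. 198. 100.]
100 54 [462. 142. 100.] [493. 198. 110.]
110 57 [461. 140. 110.] [479. 200. 120.]
```

View pics/s1.png

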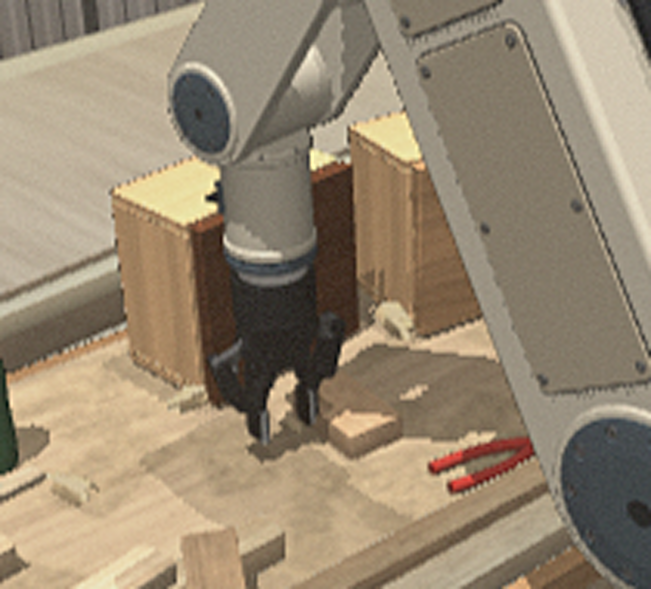

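Request:
{"fn": "apply_moves", "kwargs": {
  "deltas": [
    {"claw": 0,"delta_pos": [0,-2.5,0],"yaw": 0},
    {"claw": 0,"delta_pos": [0,0,0],"yaw": -0.175},
    {"claw": 0,"delta_pos": [0,0,0],"yaw": -0.175},
    {"claw": 0,"delta_pos": [0,0,0],"yaw": -0.175},
    {"claw": 0,"delta_pos": [0,0,0],"yaw": -0.175},
    {"claw": 0,"delta_pos": [0,0,0],"yaw": -0.175},
    {"claw": 0,"delta_pos": [0,0,0],"yaw": -0.175},
    {"claw": 0,"delta_pos": [0,0,0],"yaw": -0.175}
  ]
}}

```text
clock: 4.2
eef_pos: [483.6, 192.8, 196.3]
tcp_rot: [3.14, -0.001, 1.352]
contact_force: [0.7, 0.1, -0.2]
opening: 0.502
grasp_force: 0.0
```

Request:
{"fn": "apply_moves", "kwargs": {
  "deltas": [
    {"claw": 0,"delta_pos": [0,0,0],"yaw": -0.175},
    {"claw": 0,"delta_pos": [0,0,0],"yaw": -0.175},
    {"claw": 0,"delta_pos": [0,0,0.9],"yaw": 0},
    {"claw": 0,"delta_pos": [0,0,0],"yaw": 0}
  ]
}}

```text
clock: 4.7
eef_pos: [482.9, 192.6, 185.6]
tcp_rot: [-3.141, 0.0, 1.692]
contact_force: [-0.2, -0.5, 0.0]
opening: 0.5
grasp_force: 0.0
```

Run:
```python
from h import *
f=r.grab_frame("scene"); P=pts(f); z=P[...,2]
m=(z>22)&(z<34)&(P[...,0]>420)&(P[...,0]<550)&(P[...,1]>50)&(P[...,1]<150)&(f["img"].max(-1)>90)
print(m.sum(),cv2.boxPoints(cv2.minAreaRect(P[m][:,:2].astype(np.float32))).round(1))
s=r.sense(); print(s["qpos"].round(2),s["eef_pos"],s["tcp_rot"],s["contact_force"])
```

```text
406 [[427.8 124.3]
 [435.5  61.2]
 [541.9  74.1]
 [534.3 137.3]]
[ 0.38  0.51  2.   -0.    0.63  0.25] [482.97311738 192.59081652 185.72127941] [-3.14145360e+00  4.52143902e-05  1.69260348e+00] [-0.16614077 -0.81324635 -0.40588572]
```

Request:
{"fn": "apply_moves", "kwargs": {
  "deltas": [
    {"claw": 0,"delta_pos": [-1.3,-0.1,0.4],"yaw": 0},
    {"claw": 0,"delta_pos": [-1.3,-0.1,0],"yaw": 0},
    {"claw": 0,"delta_pos": [-0.9,-0.1,0],"yaw": 0},
    {"claw": 0,"delta_pos": [-0.6,-0.1,0],"yaw": 0},
    {"claw": 0,"delta_pos": [-0.6,-0.1,0],"yaw": 0},
    {"claw": 0,"delta_pos": [-0.7,-0.1,0],"yaw": 0},
    {"claw": 0,"delta_pos": [-0.9,-0.1,0],"yaw": 0},
    {"claw": 0,"delta_pos": [-1.1,-0.1,0],"yaw": 0}
  ]
}}

```text
clock: 5.75
eef_pos: [484.3, 117.7, 181.7]
tcp_rot: [3.141, -0.0, 1.696]
contact_force: [-0.0, 0.5, 0.9]
opening: 0.497
grasp_force: 0.5
```

Request:
{"fn": "apply_moves", "kwargs": {
  "deltas": [
    {"claw": 0,"delta_pos": [-1.2,-0.15,0],"yaw": 0},
    {"claw": 0,"delta_pos": [-1.2,-0.15,0],"yaw": 0},
    {"claw": 0,"delta_pos": [-1.2,-0.15,0],"yaw": 0},
    {"claw": 0,"delta_pos": [-1.2,-0.15,0],"yaw": 0},
    {"claw": 0,"delta_pos": [-1.2,-0.15,0],"yaw": 0},
    {"claw": 0,"delta_pos": [-1.2,-0.15,0],"yaw": 0},
    {"claw": 0,"delta_pos": [-1.2,-0.15,0],"yaw": 0},
    {"claw": 0,"delta_pos": [-1.2,-0.15,0],"yaw": 0}
  ]
}}

```text
clock: 6.75
eef_pos: [484.3, 20.6, 181.7]
tcp_rot: [-3.142, -0.0, 1.696]
contact_force: [0.3, 0.7, 0.9]
opening: 0.502
grasp_force: 0.5
```

Run:
```python
from h import *
f=r.grab_frame("scene"); P=pts(f); z=P[...,2]; cv2.imwrite("pics/s2.png",cv2.resize(f["img"][120:310,190:400],None,fx=3.1,fy=3.1,interpolation=cv2.INTER_CUBIC))
m=(z>22)&(z<34)&(P[...,0]>405)&(P[...,0]<570)&(P[...,1]>-110)&(P[...,1]<100)&(f["img"].max(-1)>90)
k,l,st,_=cv2.connectedComponentsWithStats(m.astype(np.uint8)); m=l==1+np.argmax(st[1:,4])
print(m.sum(),cv2.boxPoints(cv2.minAreaRect(P[m][:,:2].astype(np.float32))).round(1))
```

```text
153 [[416.   -5.9]
 [466.7 -73.3]
 [502.9 -46.2]
 [452.1  21.3]]
```

View pics/s2.png

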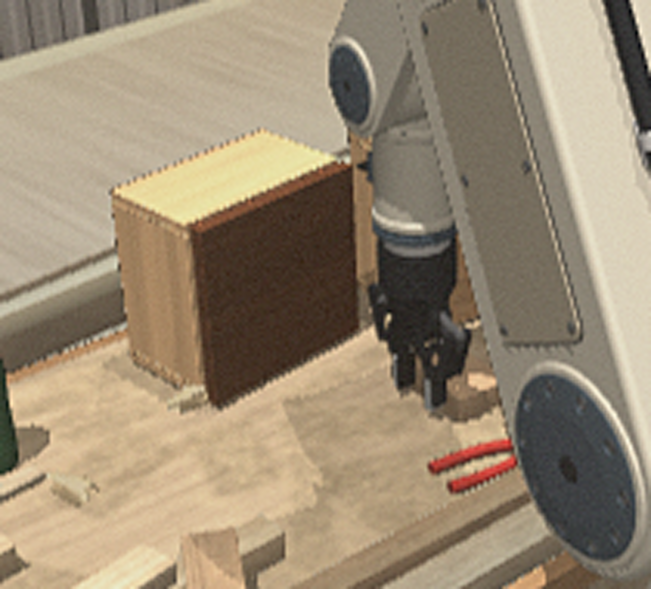

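Request:
{"fn": "apply_moves", "kwargs": {
  "deltas": [
    {"claw": 0,"delta_pos": [-1.0,-0.1,0],"yaw": 0},
    {"claw": 0,"delta_pos": [-0.9,-0.1,0],"yaw": 0},
    {"claw": 0,"delta_pos": [-0.6,-0.1,0],"yaw": 0},
    {"claw": 0,"delta_pos": [-0.4,-0.05,0],"yaw": 0},
    {"claw": 0,"delta_pos": [-0.2,0,0],"yaw": 0},
    {"claw": 0,"delta_pos": [0,0,0],"yaw": 0},
    {"claw": 0,"delta_pos": [1.5,0,0],"yaw": 0},
    {"claw": 0,"delta_pos": [2,0,0],"yaw": 0}
  ]
}}

```text
clock: 7.8
eef_pos: [480.2, 25.9, 181.7]
tcp_rot: [3.142, -0.0, 1.695]
contact_force: [0.3, 0.6, -0.2]
opening: 0.503
grasp_force: 0.0
```

Request:
{"fn": "apply_moves", "kwargs": {
  "deltas": [
    {"claw": 0,"delta_pos": [4,0,-2],"yaw": 0},
    {"claw": 1,"delta_pos": [4,0,-6],"yaw": 0},
    {"claw": 1,"delta_pos": [2,0,-6],"yaw": 0},
    {"claw": 1,"delta_pos": [0,0,-6],"yaw": 0},
    {"claw": 1,"delta_pos": [0,0,0],"yaw": -0.177},
    {"claw": 1,"delta_pos": [0,0,0],"yaw": 0}
  ]
}}

```text
clock: 8.55
eef_pos: [468.1, 119.5, 373.5]
tcp_rot: [3.14, -0.0, 1.873]
contact_force: [0.1, -0.9, 0.1]
opening: -0.002
grasp_force: 0.0
```

Run:
```python
from h import *
f=r.grab_frame("scene"); P=pts(f); z=P[...,2]; cv2.imwrite("pics/s3.png",cv2.resize(f["img"][120:310,190:400],None,fx=3.1,fy=3.1,interpolation=cv2.INTER_CUBIC))
m=(z>20)&(z<34)&(P[...,0]>405)&(P[...,0]<570)&(P[...,1]>-150)&(P[...,1]<100)&(f["img"].max(-1)>90)
k,l,st,_=cv2.connectedComponentsWithStats(m.astype(np.uint8)); m=l==1+np.argmax(st[1:,4])
print(m.sum(),cv2.boxPoints(cv2.minAreaRect(P[m][:,:2].astype(np.float32))).round(1))
```

```text
386 [[431.  -24.4]
 [438.5 -88.1]
 [544.7 -75.7]
 [537.3 -12. ]]
```

View pics/s3.png

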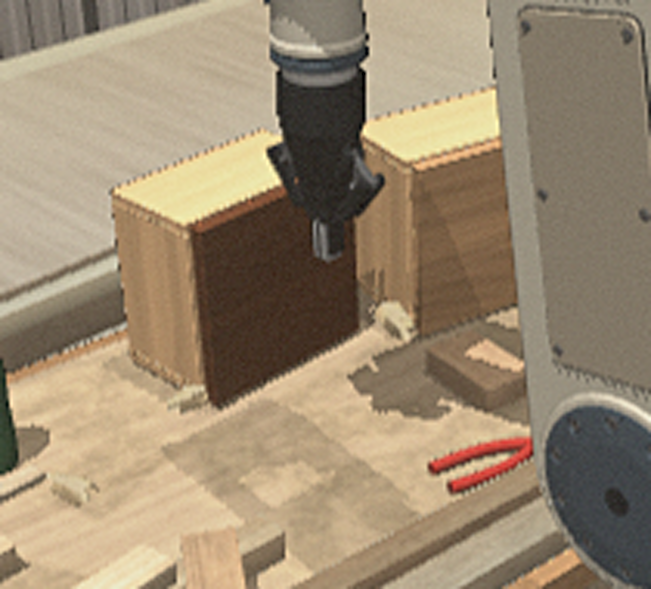

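Request:
{"fn": "apply_moves", "kwargs": {
  "deltas": [
    {"claw": 1,"delta_pos": [0,0,0],"yaw": -0.175},
    {"claw": 1,"delta_pos": [0,0,0],"yaw": -0.175},
    {"claw": 1,"delta_pos": [0,0,0],"yaw": -0.175},
    {"claw": 1,"delta_pos": [0,0,0],"yaw": -0.175},
    {"claw": 1,"delta_pos": [0,0,0],"yaw": -0.175},
    {"claw": 1,"delta_pos": [0,0,0],"yaw": -0.175},
    {"claw": 1,"delta_pos": [0,0,0],"yaw": -0.175},
    {"claw": 1,"delta_pos": [0,0,0],"yaw": -0.175}
  ]
}}

```text
clock: 9.6
eef_pos: [468.1, 118.8, 371.6]
tcp_rot: [-3.141, -0.003, -3.009]
contact_force: [-0.4, 0.5, 0.2]
opening: 0.0
grasp_force: 0.0
```

Request:
{"fn": "apply_moves", "kwargs": {
  "deltas": [
    {"claw": 1,"delta_pos": [0,0,0],"yaw": -0.17},
    {"claw": 1,"delta_pos": [-2.7,-4.2,0],"yaw": 0},
    {"claw": 1,"delta_pos": [-2.7,-4.2,0],"yaw": 0},
    {"claw": 1,"delta_pos": [-2.7,-4.2,0],"yaw": 0},
    {"claw": 1,"delta_pos": [0,0,2.9],"yaw": 0},
    {"claw": 1,"delta_pos": [0,0,1],"yaw": 0},
    {"claw": 1,"delta_pos": [0,0,0],"yaw": 0}
  ]
}}

```text
clock: 10.48
eef_pos: [582.6, 22.8, 332.6]
tcp_rot: [3.141, -0.003, -2.842]
contact_force: [-0.1, 0.4, 0.2]
opening: -0.005
grasp_force: 0.0
```

Run:
```python
from h import *
s=r.sense(); print(s["qpos"].round(2),s["eef_pos"],s["tcp_rot"],s["contact_force"])
f=r.grab_frame("scene"); P=pts(f); z=P[...,2]; cv2.imwrite("pics/s4.png",cv2.resize(f["img"][110:260,220:400],None,fx=4,fy=4,interpolation=cv2.INTER_CUBIC))
# refit door plane
q=P[185:240,265:290].reshape(-1,3); q=q[(q[:,2]>20)&(q[:,2]<150)&(np.abs(q[:,:2]@[.955,.297]-607)<15)]
for _ in range(3): c=np.median(q,0) if _==0 else q.mean(0); n=np.linalg.svd(q-c)[2][2]; q=q[np.abs((q-c)@n)<5]
n*=np.sign(n[0]); print(len(q),n,c@n, np.arctan2(n[1],n[0]))
```

```text
[ 0.04  0.37  1.79  0.    0.99 -1.83] [582.55427139  22.78940249 332.64051279] [ 3.14064715 -0.0031605  -2.84153107] [-0.14677283  0.42114969  0.22332374]
894 [ 9.54893289e-01  2.96949163e-01 -4.37591283e-05] 608.3580502596327 0.3014961092836175
```

View pics/s4.png

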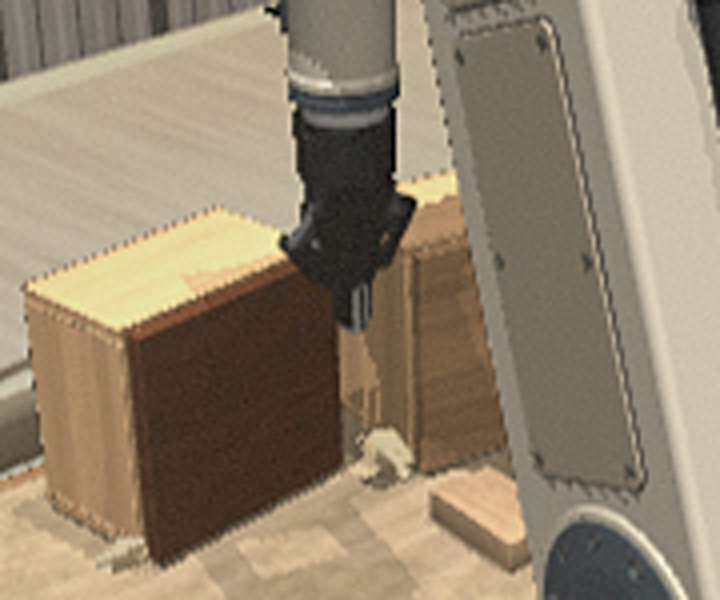

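Request:
{"fn": "apply_moves", "kwargs": {
  "deltas": [
    {"claw": 1,"delta_pos": [-1,0,0],"yaw": 0},
    {"claw": 1,"delta_pos": [-1,0,0],"yaw": 0},
    {"claw": 1,"delta_pos": [-0.6,0,0],"yaw": 0},
    {"claw": 1,"delta_pos": [-0.2,0,0],"yaw": 0},
    {"claw": 1,"delta_pos": [-0.2,0,0],"yaw": 0},
    {"claw": 1,"delta_pos": [0,0,0],"yaw": 0}
  ]
}}

```text
clock: 11.28
eef_pos: [611.9, 31.2, 333.9]
tcp_rot: [3.142, -0.0, -2.84]
contact_force: [-0.2, -0.0, 0.2]
opening: 0.001
grasp_force: 0.0
```

Request:
{"fn": "apply_moves", "kwargs": {
  "deltas": [
    {"claw": 1,"delta_pos": [-0.2,0,0],"yaw": 0},
    {"claw": 1,"delta_pos": [0,0,0],"yaw": 0}
  ]
}}

```text
clock: 11.52
eef_pos: [614.0, 31.8, 334.0]
tcp_rot: [-3.142, 0.0, -2.84]
contact_force: [0.3, -0.6, -0.0]
opening: -0.001
grasp_force: 0.0
```

Request:
{"fn": "apply_moves", "kwargs": {
  "deltas": [
    {"claw": 1,"delta_pos": [-0.2,0,0],"yaw": 0},
    {"claw": 1,"delta_pos": [0,0,0],"yaw": 0}
  ]
}}

```text
clock: 11.78
eef_pos: [615.3, 32.3, 333.7]
tcp_rot: [3.141, -0.002, -2.84]
contact_force: [-4.9, -1.4, 0.7]
opening: 0.006
grasp_force: 0.0
```

Request:
{"fn": "apply_moves", "kwargs": {
  "deltas": [
    {"claw": 1,"delta_pos": [-0.15,0,0],"yaw": 0},
    {"claw": 1,"delta_pos": [0,0,0],"yaw": 0}
  ]
}}

```text
clock: 12.02
eef_pos: [616.7, 32.7, 333.7]
tcp_rot: [3.141, -0.002, -2.84]
contact_force: [-5.3, -2.8, 2.2]
opening: -0.003
grasp_force: 0.0
```

Request:
{"fn": "apply_moves", "kwargs": {
  "deltas": [
    {"claw": 1,"delta_pos": [-0.15,0,0],"yaw": 0},
    {"claw": 1,"delta_pos": [0,0,0],"yaw": 0}
  ]
}}

```text
clock: 12.28
eef_pos: [618.0, 33.0, 333.6]
tcp_rot: [3.142, -0.002, -2.84]
contact_force: [-6.1, -3.6, 2.4]
opening: -0.003
grasp_force: 0.0
```

Request:
{"fn": "apply_moves", "kwargs": {
  "deltas": [
    {"claw": 1,"delta_pos": [-0.1,0,0],"yaw": 0},
    {"claw": 1,"delta_pos": [0,0,0],"yaw": 0}
  ]
}}

```text
clock: 12.52
eef_pos: [618.9, 33.3, 333.6]
tcp_rot: [-3.142, -0.003, -2.84]
contact_force: [-6.5, -3.9, 3.0]
opening: -0.0
grasp_force: 0.0
```

Request:
{"fn": "apply_moves", "kwargs": {
  "deltas": [
    {"claw": 1,"delta_pos": [2,0,0],"yaw": 0},
    {"claw": 1,"delta_pos": [4,0,0],"yaw": 0},
    {"claw": 1,"delta_pos": [4,0,0],"yaw": 0},
    {"claw": 1,"delta_pos": [2,0,-1],"yaw": 0},
    {"claw": 1,"delta_pos": [0,0,-5],"yaw": 0},
    {"claw": 1,"delta_pos": [0,0,0],"yaw": 0}
  ]
}}

```text
clock: 13.28
eef_pos: [506.4, -2.0, 397.7]
tcp_rot: [-3.139, 0.008, -2.841]
contact_force: [0.2, 0.5, -0.1]
opening: 0.004
grasp_force: 0.0
```

Run:
```python
from h import *
s=r.sense(); print(s["eef_pos"],s["tcp_rot"])
f=r.grab_frame("scene"); P=pts(f); z=P[...,2]; im=f["img"]; cv2.imwrite("pics/s5.png",cv2.resize(im[110:260,220:400],None,fx=4,fy=4,interpolation=cv2.INTER_CUBIC))
hv=cv2.cvtColor(im,cv2.COLOR_BGR2HSV); H,S,V=cv2.split(hv)
L=(P[...,:2]-[671,125.3])@np.array([[.955,-.297],[.297,.955]])
m=(L[...,0]<-62)&(L[...,0]>-170)&(L[...,1]>-110)&(L[...,1]<95)&(z>40)&(z<150)
q=np.c_[L[m],z[m]]; 
for _ in range(4):
    c=q.mean(0); n=np.linalg.svd(q-c)[2][2]; n*=np.sign(n[0]); q=q[np.abs((q-c)@n)<max(6,20-6*_)]
print(len(q),n,"angle",np.arctan2(n[1],n[0]),c,q.min(0),q.max(0))
```

```text
[506.43257341  -2.00997435 397.73515988] [-3.13934182  0.00778499 -2.84063058]
1756 [ 0.95156479 -0.30742408  0.00385744] angle -0.3124872361008589 [-99.58596533   7.32560176  95.91238217] [-132.76540835  -87.23572782   40.03568574] [-66.25008824  94.78602743 149.99799727]
```

View pics/s5.png

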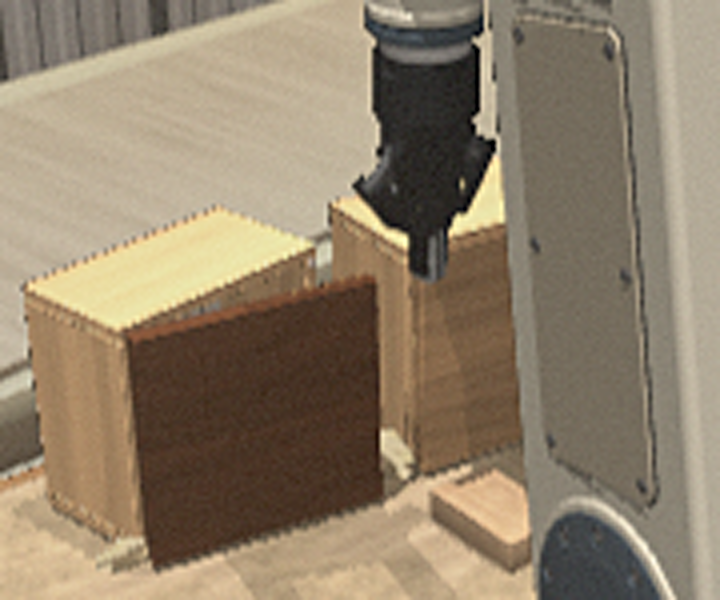

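Request:
{"fn": "apply_moves", "kwargs": {
  "deltas": [
    {"claw": 1,"delta_pos": [-3.7,-0.2,0],"yaw": 0},
    {"claw": 1,"delta_pos": [-3.7,-0.2,0],"yaw": 0},
    {"claw": 1,"delta_pos": [-3.7,-0.1,0],"yaw": 0},
    {"claw": 1,"delta_pos": [0,0,0],"yaw": 0.155},
    {"claw": 1,"delta_pos": [0,0,0],"yaw": 0.155},
    {"claw": 1,"delta_pos": [0,0,0],"yaw": 0}
  ]
}}

```text
clock: 14.08
eef_pos: [612.5, 26.3, 392.6]
tcp_rot: [3.142, -0.001, 3.134]
contact_force: [-0.8, 0.2, 0.4]
opening: 0.001
grasp_force: 0.0
```

Good; descend behind the edge to TCP z ≈ 340, watching the force.

Request:
{"fn": "apply_moves", "kwargs": {
  "deltas": [
    {"claw": 1,"delta_pos": [0,0,1.5],"yaw": 0},
    {"claw": 1,"delta_pos": [0,0,1.5],"yaw": 0},
    {"claw": 1,"delta_pos": [0,0,1.5],"yaw": 0},
    {"claw": 1,"delta_pos": [0,0,0.8],"yaw": 0},
    {"claw": 1,"delta_pos": [0,0,0],"yaw": 0}
  ]
}}

```text
clock: 14.7
eef_pos: [612.3, 26.2, 340.1]
tcp_rot: [-3.142, -0.001, 3.133]
contact_force: [0.9, -0.1, 0.3]
opening: -0.002
grasp_force: 0.0
```

Request:
{"fn": "apply_moves", "kwargs": {
  "deltas": [
    {"claw": 1,"delta_pos": [0.6,0,0],"yaw": 0},
    {"claw": 1,"delta_pos": [0.5,0,0],"yaw": 0},
    {"claw": 1,"delta_pos": [0.4,0,0],"yaw": 0},
    {"claw": 1,"delta_pos": [0.3,0,0],"yaw": 0},
    {"claw": 1,"delta_pos": [0,0,0],"yaw": 0}
  ]
}}

```text
clock: 15.32
eef_pos: [594.3, 26.4, 341.1]
tcp_rot: [-3.142, 0.0, 3.133]
contact_force: [-0.9, 0.3, 1.1]
opening: 0.003
grasp_force: 0.0
```

Run:
```python
from h import *
s=r.sense(); print(s["eef_pos"],s["tcp_rot"],s["contact_force"])
f=r.grab_frame("scene"); cv2.imwrite("pics/s6.png",cv2.resize(f["img"][110:260,220:400],None,fx=4,fy=4,interpolation=cv2.INTER_CUBIC))
```

```text
[594.2840994   26.37102675 341.1257595 ] [-3.14157248e+00  4.82000509e-05  3.13287849e+00] [-0.92649988  0.32041262  1.06040994]
```

View pics/s6.png

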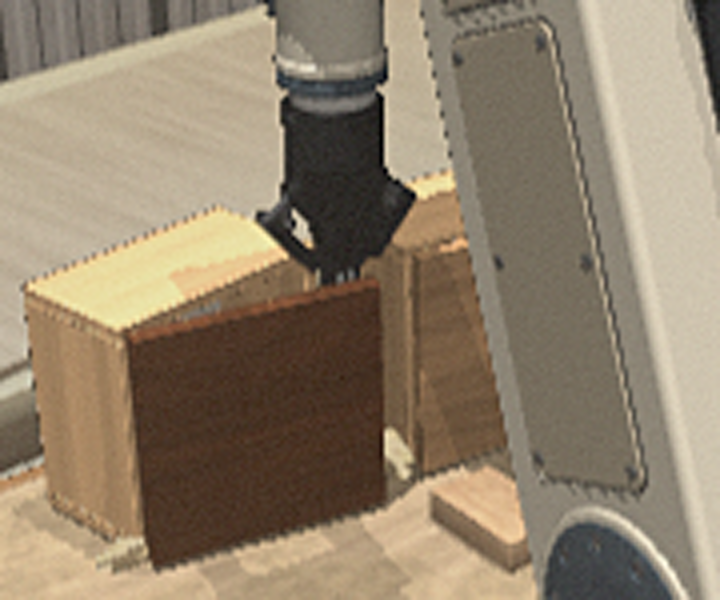

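Request:
{"fn": "apply_moves", "kwargs": {
  "deltas": [
    {"claw": 1,"delta_pos": [0.71,-0.03,0],"yaw": 0.04},
    {"claw": 1,"delta_pos": [1.07,-0.03,0],"yaw": 0.06},
    {"claw": 1,"delta_pos": [1.42,-0.03,0],"yaw": 0.08},
    {"claw": 1,"delta_pos": [1.42,-0.03,0],"yaw": 0.08},
    {"claw": 1,"delta_pos": [1.42,-0.03,0],"yaw": 0.08},
    {"claw": 1,"delta_pos": [1.42,-0.03,0],"yaw": 0.08},
    {"claw": 1,"delta_pos": [1.42,-0.03,0],"yaw": 0.08},
    {"claw": 1,"delta_pos": [1.42,-0.03,0],"yaw": 0.08}
  ]
}}

```text
clock: 16.38
eef_pos: [495.6, 50.4, 341.1]
tcp_rot: [3.141, 0.001, 2.55]
contact_force: [1.1, -0.1, -0.1]
opening: -0.004
grasp_force: 0.3
```

```bash
cat >> h.py <<'E'
def local(p): # finger in cupboard polar coordinates: r, angle of inner face behind finger (half thickness 11)
    d=np.array(p[:2])-[671,125.3]; l=np.array([.955*d[0]+.297*d[1],-.297*d[0]+.955*d[1]])-[-56,100]
    R=np.hypot(*l); return R, np.arctan2(-l[0],-l[1])+np.arcsin(11/R)
E
python3 - <<'E'
from h import *
s=r.sense(); print(s["eef_pos"],s["tcp_rot"],s["contact_force"],local(s["eef_pos"]))
E
```

```text
[495.58462173  50.41604415 341.1081427 ] [3.14121379e+00 5.28187542e-04 2.55001709e+00] [ 1.09387777 -0.13695124 -0.11780809] (np.float64(179.31109167145624), np.float64(0.9033873770641863))
```

Request:
{"fn": "apply_moves", "kwargs": {
  "deltas": [
    {"claw": 1,"delta_pos": [1.42,-0.03,0],"yaw": 0.08},
    {"claw": 1,"delta_pos": [1.42,-0.03,0],"yaw": 0.08},
    {"claw": 1,"delta_pos": [1.42,-0.03,0],"yaw": 0.08},
    {"claw": 1,"delta_pos": [1.42,-0.03,0],"yaw": 0.08},
    {"claw": 1,"delta_pos": [1.42,-0.03,0],"yaw": 0.08},
    {"claw": 1,"delta_pos": [1.42,-0.03,0],"yaw": 0.08},
    {"claw": 1,"delta_pos": [1.42,-0.03,0],"yaw": 0.08},
    {"claw": 1,"delta_pos": [1.07,-0.03,0],"yaw": 0.06}
  ]
}}

```text
clock: 17.38
eef_pos: [423.1, 131.3, 341.1]
tcp_rot: [3.141, 0.0, 1.931]
contact_force: [-0.1, -0.0, 0.1]
opening: -0.001
grasp_force: 0.3
```

```bash
cat > ang.py <<'E'
from h import *
s=r.sense(); print(s["eef_pos"],s["tcp_rot"],s["contact_force"],local(s["eef_pos"]))
f=r.grab_frame("scene"); P=pts(f); z=P[...,2]; cv2.imwrite("pics/last.png",f["img"])
L=(P[...,:2]-[671,125.3])@np.array([[.955,-.297],[.297,.955]])
m=(L[...,0]<-75)&(L[...,0]>-245)&(L[...,1]>60)&(L[...,1]<150)&(z>30)&(z<150)
q=np.c_[L[m],z[m]]
for _ in range(5):
    c=np.median(q,0); n=np.linalg.svd(q-q.mean(0))[2][2]; n*=np.sign(n[1]); q=q[np.abs((q-c)@n)<max(6,20-6*_)]
print(len(q),n,"theta",np.arctan2(n[1],-n[0]),q.min(0),q.max(0))
m=(z>20)&(z<34)&(P[...,0]>405)&(P[...,0]<570)&(P[...,1]>-150)&(P[...,1]<60)&(f["img"].max(-1)>90)
k,l,st,_=cv2.connectedComponentsWithStats(m.astype(np.uint8)); m=l==1+np.argmax(st[1:,4])
print("block",m.sum(),cv2.boxPoints(cv2.minAreaRect(P[m][:,:2].astype(np.float32))).round(1).tolist())
E
python3 ang.py
```

```text
[423.12630424 131.28568863 341.11851939] [3.14124295e+00 1.34405766e-04 1.93074657e+00] [-0.10272693 -0.01848557  0.09661025] (np.float64(180.13094285966264), np.float64(1.5169247802417982))
1477 [-0.04775514  0.99885762  0.00170057] theta 1.5230229483420072 [-244.90321404  101.76732406   30.13809091] [-75.03944784 117.45487093 149.93933006]
block 390 [[432.79998779296875, -21.799999237060547], [438.29998779296875, -87.19999694824219], [542.0999755859375, -78.4000015258789], [536.5, -13.0]]
```

Request:
{"fn": "apply_moves", "kwargs": {
  "deltas": [
    {"claw": 1,"delta_pos": [0.5,-0.02,0],"yaw": 0.03},
    {"claw": 1,"delta_pos": [0.3,0,0],"yaw": 0.01},
    {"claw": 1,"delta_pos": [0,0,0],"yaw": 0},
    {"claw": 1,"delta_pos": [-1.5,0,0],"yaw": 0},
    {"claw": 1,"delta_pos": [-3,0,0],"yaw": 0},
    {"claw": 1,"delta_pos": [-1,0,-5],"yaw": 0},
    {"claw": 1,"delta_pos": [0,0,-6],"yaw": 0},
    {"claw": 1,"delta_pos": [0,0,0],"yaw": 0}
  ]
}}

```text
clock: 18.42
eef_pos: [439.2, 85.2, 455.4]
tcp_rot: [3.133, 0.001, 1.892]
contact_force: [-0.5, -0.6, -1.0]
opening: -0.004
grasp_force: 0.0
```

```bash
python3 ang.py
```

```text
[439.19891571  85.21025385 455.38822667] [3.13345316e+00 1.34588018e-03 1.89225213e+00] [-0.50737457 -0.60870919 -1.01189401] (np.float64(190.3918263763105), np.float64(1.2552659515657547))
1400 [-0.00420476  0.99999055  0.00110342] theta 1.5665915564954385 [-244.7431455   109.40818994   30.00193335] [-75.03281502 120.13899222 149.96590888]
block 385 [[431.5, -22.600000381469727], [437.8999938964844, -85.80000305175781], [541.0999755859375, -75.30000305175781], [534.7000122070312, -12.100000381469727]]
```

View pics/last.png

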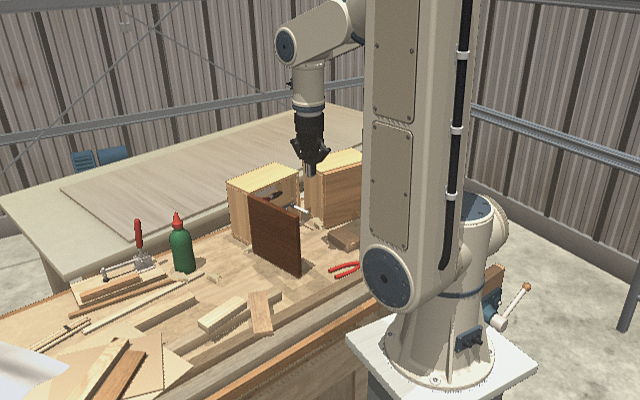

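The picture shows the dark door standing at a right angle (px 275,235). The block is clear at (345,237), the glue, pliers and pale cupboard are undisturbed, and the gripper is free above.

```bash
python3 -c "
from rig import r
print(r.sign_off())"
```

```text
the job is handed in; nothing more can be done
None
```

The dark door is open at about 1.57 rad, the block was pushed clear of its swing beforehand, the pale cupboard is still shut and the glue bottle, tape measure and pliers were not touched; I handed the job in at about 18.5 s, but the sign-off returned no verdict.

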